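Reverse the torque key's box in its wooden sleeve

ROBOT

A 7-joint arm with a two-finger parallel gripper is mounted at the origin on the work surface. World frame = base frame: x ahead of the robot, y to its left, z up, the work surface at z = 0. Lengths are in mm, angles in rad, forces in N, time in s.
With the tool pointing down it reaches from about 400 to 875 mm from the base axis. Payload 4.4 kg.
Tool frame: the origin (TCP) lies at the very end of the fingers, on their centre line; the grasp point (between the pads) lies 19 mm behind it; z points along the fingers, y is the line along which they close (so a half turn about z gives the same grasp; the last joint's range is limited). The gripper opens to 85 mm and grips with 20 to 120 N. Pads are 22 mm wide; open, the fingers measure 114 mm over their backs; the gripper's body (76 mm by 85 mm) begins 54 mm behind the grasp point. The pads swing forward as they close: fully open they stand 13 mm farther back than shut.
Start: joints at [1.043, 0.628, 0.038, 1.517, -0.027, 0.996, -0.02], TCP at [289.642, -581.915, 231.313] pointing down, gripper open.
Joint ranges: [-3.06, 3.06], [-0.37, 2.12], [-1.25, 1.32], [0.18, 2.47], [-1.1, 4.24], [0.23, 1.98], [-2.94, 2.94]. Speed limits (rad/s): [2.57, 2.57, 3.14, 3.14, 3.14, 3.14, 3.14].

INTERFACE

Orientations are given as [roll, pitch, yaw] about the fixed x, y, z axes, in that order (R = Rz(yaw) Ry(pitch) Rx(roll)).
In Python, from cell import ctrl gives the robot as it stands.
- The arm moves only by the tool step_arm, never from a script. Its argument "series" is a list that holds one entry, the list of rows, each a list of 7 numbers: the turn, a rotation vector about the tool's x, y, z as a fraction of full scale, then the shift along the tool's x, y, z as a fraction of full scale, then the closure, from 0 (fully open) to 1 (shut). In form: [[[ax, ay, az, tx, ty, tz, gripper], ...]]. A call has 1 to 12 rows; each row shifts and turns the commanded pose from where the row before left it, along the tool's axes as they then stand; what a row does not reach is not made up. Full scale, the value 1, is 150 mm for a shift and 45 degrees for a turn. A row lasts 1/10 s, in which the tool goes at most 50 mm and 8.59 degrees, less where a joint would pass 70% of its speed; a pose out of reach is approached as far as the arm can. A call with a number of a shift or a turn outside -1 to 1 is refused whole. A call with a gripper value outside its range is refused whole. The fingers move at their own pace and stop on an object; the grip force is fixed at half the most. Time passes only in rows, so rows that do not move let the fingers close. It gives the time, the measured TCP pose, the force, the opening and the grip force at its end, in the units of the state.
- ctrl.read_state(): the state, without advancing time (a new reading comes with each control period).
- ctrl.get_image(name): name is "side" or "top"; returns a dict with "img" (480x640x3 uint8, red, green, blue), "fx", "fy", "cx", "cy" (pixels), "R" (3x3) and "t" (3): a world point X has camera coordinates R X + t. Camera axes: x right, y down, z forward; pixel columns grow to the right and rows downward; lengths in mm; the calibration is good to about 2 mm. A picture is of the moment at which its call begins. There is no depth.
- ctrl.finish_job(): hands the job in; it is judged then, once.
Trained networks look in a picture, given as the dict that the camera call returned (one of the last four; its "shot" number tells which), for a name from the list of things; names that differ only in an ending like _2 or _b are one class to them, and where a whole thing is asked for, a point or a joint stands for the part that bears it (a point fixed in the world has none). Each returns a list of dicts, best first, with "score" (0 to 1); they miss things now and then, are a little off and sometimes report something else, mostly with a low value. They report only what shows in the picture. A call takes as long as a camera call. They do not tell look-alikes from the thing itself.
- ctrl.recognise(picture, thing): "centre" ([column, row] in pixels, amid what is visible of it).
The state is a dict: "clock": time; "qpos": joint angles; "qd": joint speeds; "tau": joint torques, N m; "eef_pos": TCP position; "tool_rot": TCP orientation; "force": force on the tool from outside, world axes, zero at the start; "torque": the same for the moment, N m; "width": finger opening in mm; "gripper_force": force on a finger pad.
Only numpy, scipy, OpenCV 4.12 (cv2) and the standard library are available. Lean on these libraries where they do the work, as an engineer would, in place of code of your own. Each camera call takes 0.05 s, during which the arm holds its last target. There are 200 camera calls.

TASK

The torque key's box stands the wrong way round in its wooden sleeve, with the key's bent arm pointing away from the row of bits. Draw the box straight up out of the sleeve, turn it half round, and slide it back down until it is fully home with the arm pointing towards the bits; let it down under control rather than dropping it. Leave the plain, armless box in the other sleeve where it is.

Things in the scene. Friction and masses are not known exactly. Their poses are not given: they have to be found in the camera images.
- sleeve: Fixed wooden block with a slot open at the top and, at its +y end, a low step (30 tall) with three steel bits. Origin: middle of the slot, at the underside; z up; +y runs from slot to bits. Slot 40 (x) by 72 (y) mm, floor 12 above the ledge; rim at 82, its top 12 mm flared at 45 degrees to a 64 by 96 mouth. The other, similar sleeve has no step or bits.
- case_mid (a point): Centre of the torque key's box: black, 30 (x) by 62 (y), 130 mm tall, 0.25 kg, in the sleeve, 5 mm play per side, top 60 mm above the rim. Grip there on the broad faces (across x). z up; +y is the end that the bent aluminium arm overhangs: opposite to the sleeve's +y at first, the same way at the end. Seated, the centre is 77 mm above the ledge.
- key_tip (a point): Centre of the 14 mm ball at the free end of the key's bent arm, 56 mm from the box's middle towards its +y and 73 mm above the box's centre. The arm, 8 mm thick, rises from the box's top 22 mm from the middle towards +y; arm and ball stand at most 15 mm above the top.
- other_mid (a point): Centre of the bystander box: same black plastic, 30 by 62 mm, 112 mm tall, plain flat top without an arm, loose in the other wooden sleeve (the one without step and bits). It stays where it is.
Mind the look-alikes: they are no part of the job. What is shaped like the part that bears case_mid but turquoise or yellow is not meant.

How it is judged (in metres and radians):
On the way:
1. the box is drawn out of the sleeve, its bottom above the rim (z of case_mid in the frame of sleeve above 0.147 m), for 0.1 s.
At the end, for the whole second after the job is handed in: The box stands at rest in the sleeve with the bits, fully down (within 10 mm), within 15 mm of the slot's middle, upright within 10 degrees, with the key's arm at the bits' end (its ball at least 40 mm from the slot's middle towards the bits) (z of case_mid in the frame of sleeve between 0.067 and 0.087 m and horizontal distance between case_mid and sleeve below 0.015 m and y of key_tip in the frame of sleeve above 0.04 m and angle between case_mid's own z axis and vertical below 0.175 rad and linear speed of case below 0.02 m/s); the robot touches nothing.
It fails at once if the plain box in the other sleeve is moved by more than 20 mm (distance of other_mid from where it was at the start of the episode above 0.02 m).
It fails at once if the key's box is dropped into the sleeve (falls there faster than 0.7 m/s) (horizontal distance between case_mid and sleeve below 0.03 m and z of case_mid in the frame of sleeve below 0.12 m and linear speed of case above 0.7 m/s).
It also fails if it takes over 42 s, if anything falls off the work surface, if the arm or the gripper's body presses on something with over 40 N, if the wrist force passes 120 N, or if a joint passes its speed limit or range.

## Working session

There is one attempt and no reset: what is moved stays moved. The work goes in short steps, Python scripts to look and compute and a tool call to move; the robot and the scene stay as the last step left them, time stands still between calls to the robot, and variables do not carry over. Pictures are saved under pics/ and viewed, at most 10 in all, crops included, and the job is handed in when it is done.

Besides the shell and the picture viewer there is one more tool, called after "Call:" by a JSON object that holds its "fn" and its "kwargs", one argument or row to a line. step_arm: Moves the arm, as the interface text tells. Shift numbers are shares of 150 mm and turn numbers shares of 45 degrees, none past 1 either way. Its arguments: {"type":"object","properties":{"series":{"type":"array","items":{"type":"array","items":{"type":"array","items":{"type":"number","minimum":-1,"maximum":1}}}}},"required":["series"]}

```bash
mkdir -p pics
cat > h.py <<'E'
import numpy as np, cv2
from cell import ctrl
def ray(p,uv):
    R=np.array(p["R"]);t=np.array(p["t"]).ravel()
    d=R.T@np.array([(uv[0]-p["cx"])/p["fx"],(uv[1]-p["cy"])/p["fy"],1]);return -R.T@t,d
def atz(p,uv,z):
    c,d=ray(p,uv);return c+d*(z-c[2])/d[2]
def proj(p,X):
    c=np.array(p["R"])@np.array(X,float)+np.array(p["t"]).ravel();return c[:2]/c[2]*[p["fx"],p["fy"]]+[p["cx"],p["cy"]]
def tri(p,a,q,b):
    c1,d1=ray(p,a);c2,d2=ray(q,b);s=np.linalg.lstsq(np.c_[d1,-d2],c2-c1,rcond=None)[0]
    x,y=c1+s[0]*d1,c2+s[1]*d2;return (x+y)/2,np.linalg.norm(x-y)
def save(p,n): cv2.imwrite("pics/"+n,p["img"][:,:,::-1])
E
python3 - <<'E'
from h import *
P={}
for n in("side","top"):
    p=P[n]=ctrl.get_image(n);save(p,n+"0.png")
    print(n,"cam",np.round(ray(p,(320,240))[0]))
    for th in("sleeve","case_mid","key_tip","other_mid"):
        print(th,[(np.round(r["centre"]).tolist(),round(r["score"],2)) for r in ctrl.recognise(p,th)][:5])
s=ctrl.read_state();print(s["eef_pos"],s["tool_rot"],s["width"],s["clock"])
E
```

```text
side cam [183. 393. 801.]
sleeve [([308.0, 272.0], 0.83)]
case_mid [([306.0, 235.0], 0.88), ([332.0, 163.0], 0.85), ([357.0, 209.0], 0.59)]
key_tip [([357.0, 211.0], 0.94), ([306.0, 233.0], 0.92), ([332.0, 166.0], 0.83), ([392.0, 280.0], 0.71)]
other_mid [([190.0, 347.0], 0.82)]
top cam [454. -74. 827.]
sleeve [([320.0, 225.0], 0.65)]
case_mid [([462.0, 156.0], 0.77), ([339.0, 206.0], 0.7), ([358.0, 314.0], 0.58), ([418.0, 223.0], 0.56)]
key_tip [([418.0, 222.0], 0.89), ([461.0, 155.0], 0.88), ([356.0, 310.0], 0.74), ([338.0, 204.0], 0.58)]
other_mid [([169.0, 207.0], 0.55), ([319.0, 224.0], 0.32)]
[ 289.61645577 -581.88612854  231.25092455] [-3.14147482e+00 -3.17348164e-05  4.61772674e-01] 85.56597124946914 0.5
```

View pics/side0.png

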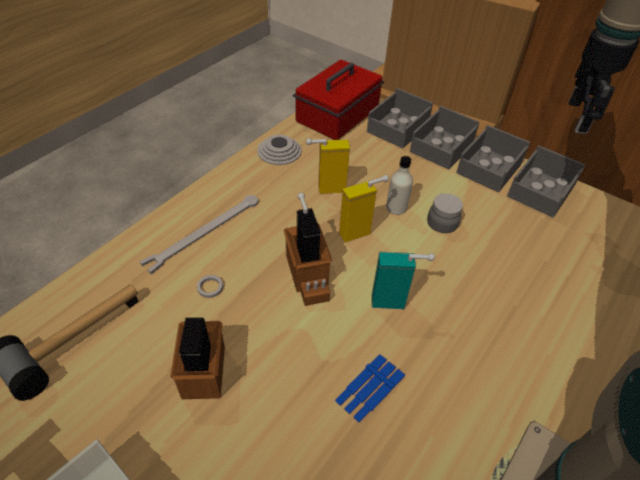

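View pics/top0.png

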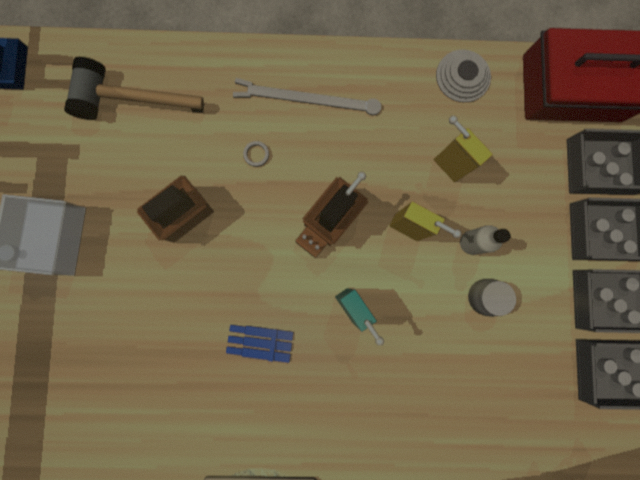

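The candidates for case_mid are:
- Black box with an arm, in the sleeve with bits: top (337,208), side (308,235).
- Yellow: top (418,222) and (462,156).
- Turquoise: top (358,312).
- Plain black box: top (172,207), side (195,345).

The black box in the sleeve with bits fits. Its arm points away from the bits at top (311,240). I'll confirm this in a crop.

Run:
```python
from h import *
a=cv2.imread("pics/top0.png")[160:265,285:385];b=cv2.imread("pics/side0.png")[187:312,265:345]
f=lambda x,k:cv2.convertScaleAbs(cv2.resize(x,None,fx=k,fy=k,interpolation=cv2.INTER_CUBIC),alpha=1.7,beta=15)
a=f(a,4.5);b=f(b,4.2);h=max(a.shape[0],b.shape[0])
pad=lambda x:cv2.copyMakeBorder(x,0,h-x.shape[0],0,0,0)
o=np.hstack([pad(a),pad(b)]);print(o.shape);cv2.imwrite("pics/crop.png",o)
```

```text
(525, 786, 3)
```

View pics/crop.png

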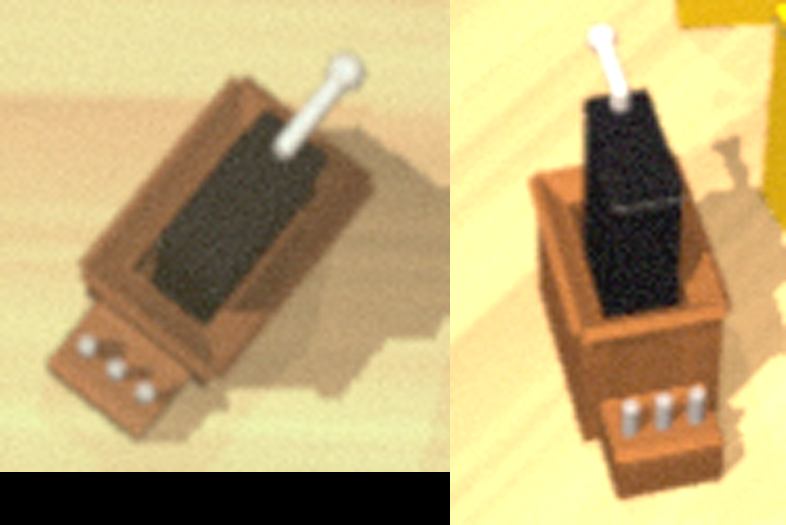

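The crop confirms it: a black box in the sleeve with bits. In the top view the ball is at (362,176) and the bits are at about (311,240), so the arm points away from the bits. Next I triangulate the rim corners, the ball and the box's top corners.

Run:
```python
from h import *
T=ctrl.get_image("top");S=ctrl.get_image("side")
t=lambda x,y:(x/4.5+285-.4,y/4.5+160-.4)
s=lambda x,y:((x-450)/4.2+265-.4,y/4.2+187-.4)
for n,a,b in[("ball",(346,70),(601,37)),("rimL",(82,265),(585,333)),("rimR",(205,380),(728,306)),("far",(240,78),(531,178))]:
    X,e=tri(T,t(*a),S,s(*b));print(n,X.round(1),round(e,1))
C=np.array([atz(T,t(*c),82) for c in[(240,78),(372,182),(205,380),(82,265)]])
print(C.round(1),C.mean(0).round(1));
for i in range(4):
    d=C[(i+1)%4]-C[i];print(np.linalg.norm(d).round(1),np.degrees(np.arctan2(d[1],d[0])).round(1))
B=np.array([atz(S,s(*c),142) for c in[(585,98),(648,92),(681,200),(612,212)]])
print(B.round(1),B.mean(0).round(1))
for i in range(4):
    d=B[(i+1)%4]-B[i];print(np.linalg.norm(d).round(1),np.degrees(np.arctan2(d[1],d[0])).round(1))
print("topbox",atz(T,t(265,113),142),atz(T,t(326,150),142))
for u,v in[(418,222),(358,312),(462,156)]:print(atz(T,(u,v),130).round())
```

```text
ball [ 624.4 -160.2  147.2] 2.2
rimL [560.5 -67.8  77. ] 1.0
rimR [ 517.3 -115.3   83.3] 1.5
far [ 638.9 -127.5   73.2] 3.0
[[ 635.4 -127.6   82. ]
 [ 595.4 -179.5   82. ]
 [ 516.8 -115.8   82. ]
 [ 560.2  -67.6   82. ]] [ 576.9 -122.6   82. ]
65.6 -127.6
101.2 141.0
64.9 48.0
96.2 -38.6
[[ 609.9 -129.4  142. ]
 [ 590.9 -149.7  142. ]
 [ 540.4 -107.6  142. ]
 [ 558.5  -84.1  142. ]] [ 574.9 -117.7  142. ]
27.8 -133.1
65.7 140.1
29.7 52.3
68.5 -41.4
topbox [ 608.22597087 -132.42672365  142.        ] [ 595.27370825 -154.46615636  142.        ]
[ 552. -256.  130.]
[ 405. -159.  130.]
[ 664. -330.  130.]
```

Call:
{"fn": "step_arm", "kwargs": {
  "series": [
    [[0,0,0.185,0,0,-0.03,0],[0,0,0.185,0,0,-0.03,0],[0,0,0.185,0,0,-0.03,0],[0,0,0.185,0,0,-0.03,0],[0,0,0.185,0,0,-0.03,0],[0,0,0.185,0,0,-0.03,0],[0,0,0.185,0,0,-0.03,0],[0,0,0.185,0,0,-0.03,0]]
  ]
}}

```text
clock: 1.4
eef_pos: [289.7, -581.8, 267.6]
tool_rot: [-3.141, -0.0, -0.706]
force: [0.1, -0.5, 0.5]
width: 85.7
gripper_force: 0.0
```

Call:
{"fn": "step_arm", "kwargs": {
  "series": [
    [[0,0,0,-0.04,-0.29,0,0],[0,0,0,-0.04,-0.29,0,0],[0,0,0,-0.04,-0.29,0,0],[0,0,0,-0.04,-0.29,0,0],[0,0,0,-0.04,-0.29,0,0],[0,0,0,-0.04,-0.29,0,0],[0,0,0,-0.04,-0.29,0,0],[0,0,0,-0.04,-0.29,0,0],[0,0,0,-0.04,-0.29,0,0],[0,0,0,-0.04,-0.29,0,0],[0,0,0,-0.04,-0.29,0,0],[0,0,0,0,0,0,0]]
  ]
}}

```text
clock: 2.6
eef_pos: [551.7, -165.3, 266.9]
tool_rot: [-3.137, 0.001, -0.689]
force: [-0.7, -0.3, -0.0]
width: 85.6
gripper_force: 0.0
```

```bash
cat >> h.py <<'E'
def togo(X,yaw=None):
    from scipy.spatial.transform import Rotation as Ro
    s=ctrl.read_state();R=Ro.from_euler("xyz",s["tool_rot"])
    print("t",round(s["clock"],2),"pos",np.round(s["eef_pos"],1),"rot",np.round(np.degrees(s["tool_rot"]),2),"q7",round(s["qpos"][6],2),"F",np.round(s["force"],1),"w",round(s["width"],1))
    print("shift",(R.inv().apply(np.array(X)-s["eef_pos"])/150).round(4))
    if yaw is not None: print("turn",((R.inv()*Ro.from_euler("xyz",[180,0,yaw],degrees=True)).as_rotvec(degrees=True)/45).round(4))
E
python3 -c "
from h import *
togo([577.5,-122,260],-40)"
```

```text
t 2.6 pos [ 551.7 -165.3  266.9] rot [-1.7972e+02  8.0000e-02 -3.9480e+01] q7 -1.82 F [-0.7 -0.3 -0. ] w 85.6
shift [-0.0508 -0.3321  0.0474]
turn [-0.0063  0.0018  0.0116]
```

Call:
{"fn": "step_arm", "kwargs": {
  "series": [
    [[0,0,0.012,-0.025,-0.166,0,0],[0,0,0,-0.025,-0.166,0.05,0],[0,0,0,0,0,0,0]]
  ]
}}

```text
clock: 2.9
eef_pos: [575.6, -126.4, 258.8]
tool_rot: [-3.14, 0.002, -0.704]
force: [-0.7, 0.9, -0.5]
width: 85.3
gripper_force: 0.0
```

```bash
python3 -c "
from h import *
togo([577.5,-122,104],-40)
p=ctrl.get_image('side');save(p,'side1.png')
cv2.imwrite('pics/c1.png',cv2.resize(cv2.imread('pics/side1.png')[100:320,220:420],None,fx=2.7,fy=2.7))"
```

```text
t 2.9 pos [ 575.6 -126.4  258.8] rot [-1.7989e+02  1.3000e-01 -4.0340e+01] q7 -1.9 F [-0.7  0.9 -0.5] w 85.3
shift [-0.0073 -0.0288  1.0319]
turn [-0.0025  0.0028 -0.0076]
```

View pics/c1.png

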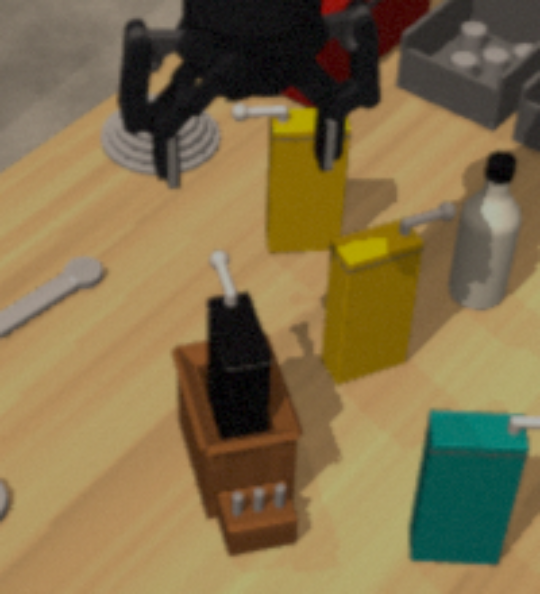

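The open fingers straddle left and right of the black box, at (172,185) and (328,165) in the crop, with the arm and ball behind at (220,260). The alignment is right, so I go down.

Call:
{"fn": "step_arm", "kwargs": {
  "series": [
    [[0,0,0,0,0,0.2,0],[0,0,0,0,0,0.2,0],[0,0,0,0,0,0.1,0],[0,0,0,0,0,0,0],[0,0,0,0,0,0,0]]
  ]
}}

```text
clock: 3.45
eef_pos: [574.1, -132.2, 185.5]
tool_rot: [3.141, -0.001, -0.712]
force: [0.0, -0.7, -0.3]
width: 85.4
gripper_force: 0.0
```

```bash
python3 -c "
from h import *
togo([577.5,-122,104],-40)"
```

```text
t 3.45 pos [ 574.1 -132.2  185.5] rot [ 1.7998e+02 -5.0000e-02 -4.0770e+01] q7 -1.87 F [ 0.  -0.7 -0.3] w 85.4
shift [-0.028  -0.0664  0.5431]
turn [ 0.0004 -0.0011 -0.0171]
```

Call:
{"fn": "step_arm", "kwargs": {
  "series": [
    [[0,0,-0.017,-0.028,-0.066,0,0],[0,0,0,0,0,0.18,0],[0,0,0,0,0,0.18,0],[0,0,0,0,0,0.18,0],[0,0,0,0,0,0,0],[0,0,0,0,0,0,0]]
  ]
}}

```text
clock: 4.05
eef_pos: [578.3, -120.3, 104.9]
tool_rot: [-3.141, -0.001, -0.696]
force: [-0.5, 0.3, 0.3]
width: 85.3
gripper_force: 0.0
```

```bash
python3 -c "
from h import *
togo([577.5,-122,104],-40)
p=ctrl.get_image('side');save(p,'side2.png')
cv2.imwrite('pics/c2.png',cv2.resize(cv2.imread('pics/side2.png')[150:310,230:390],None,fx=3.5,fy=3.5))"
```

```text
t 4.05 pos [ 578.3 -120.3  104.9] rot [-1.7996e+02 -6.0000e-02 -3.9880e+01] q7 -1.84 F [-0.5  0.3  0.3] w 85.3
shift [0.003  0.0122 0.0057]
turn [-0.0009 -0.0012  0.0027]
```

View pics/c2.png

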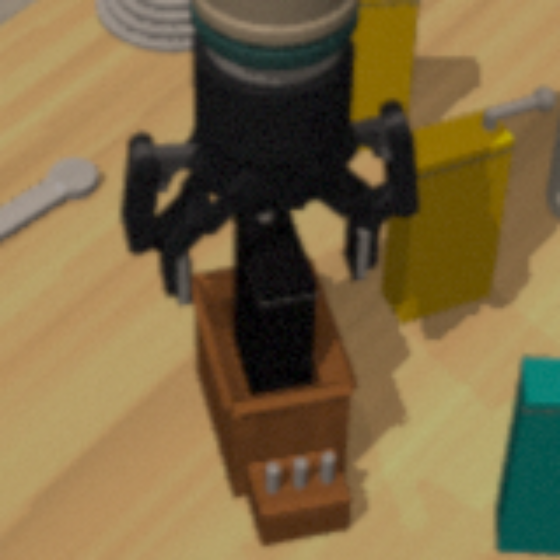

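The open fingers straddle the box, pads at (183,285) and (363,255) in the crop, and clear the rim and arm. I close, then lift straight up.

Call:
{"fn": "step_arm", "kwargs": {
  "series": [
    [[0,0,0,0,0,0,1],[0,0,0,0,0,0,1],[0,0,0,0,0,0,1],[0,0,0,0,0,0,1],[0,0,0,0,0,0,1],[0,0,0,0,0,0,1],[0,0,0,0,0,0,1],[0,0,0,0,0,0,1]]
  ]
}}

```text
clock: 4.9
eef_pos: [577.5, -121.1, 104.6]
tool_rot: [3.141, -0.001, -0.697]
force: [-2.3, -0.2, 5.3]
width: 29.4
gripper_force: 58.5
```

Call:
{"fn": "step_arm", "kwargs": {
  "series": [
    [[0,0,0,0,0,-0.1,1],[0,0,0,0,0,-0.1,1],[0,0,0,0,0,-0.1,1],[0,0,0,0,0,-0.1,1],[0,0,0,0,0,-0.1,1],[0,0,0,0,0,-0.1,1],[0,0,0,0,0,-0.1,1],[0,0,0,0,0,-0.1,1],[0,0,0,0,0,-0.1,1],[0,0,0,0,0,0,1],[0,0,0,0,0,0,1]]
  ]
}}

```text
clock: 6.0
eef_pos: [577.0, -120.3, 238.1]
tool_rot: [3.141, 0.001, -0.697]
force: [-0.5, 0.1, -3.5]
width: 29.2
gripper_force: 59.4
```

Run:
```python
from h import *
togo([577.5,-122,104],140)
S=ctrl.get_image('side');save(S,'side3.png');T=ctrl.get_image('top');save(T,'top3.png')
for th in("case_mid","key_tip","sleeve"):
    for p in (T,S):print(th,[(np.round(r["centre"]).tolist(),round(r["score"],2)) for r in ctrl.recognise(p,th)][:5])
a=cv2.imread('pics/top3.png')[140:270,270:400];b=cv2.imread('pics/side3.png')[110:310,250:380]
f=lambda x,h:cv2.convertScaleAbs(cv2.resize(x,None,fx=h,fy=h,interpolation=cv2.INTER_CUBIC),alpha=1.7,beta=15)
a=f(a,3);b=f(b,3);print(a.shape,b.shape)
cv2.imwrite('pics/c3.png',np.hstack([cv2.copyMakeBorder(a,0,b.shape[0]-a.shape[0],0,0,0),b]))
```

```text
t 6.0 pos [ 577.  -120.3  238.1] rot [ 1.7998e+02  6.0000e-02 -3.9910e+01] q7 -1.9 F [-0.5  0.1 -3.5] w 29.2
shift [0.011  0.0064 0.8939]
turn [-2.200e-03  7.000e-04 -3.998e+00]
case_mid [([468.0, 157.0], 0.58)]
case_mid [([393.0, 280.0], 0.92), ([335.0, 173.0], 0.89), ([308.0, 194.0], 0.88), ([358.0, 210.0], 0.88)]
key_tip [([473.0, 157.0], 0.93), ([457.0, 232.0], 0.54)]
key_tip [([392.0, 279.0], 0.79), ([358.0, 210.0], 0.76), ([336.0, 175.0], 0.62), ([308.0, 194.0], 0.56)]
sleeve []
sleeve [([308.0, 264.0], 0.84)]
(390, 390, 3) (600, 390, 3)
```

View pics/c3.png

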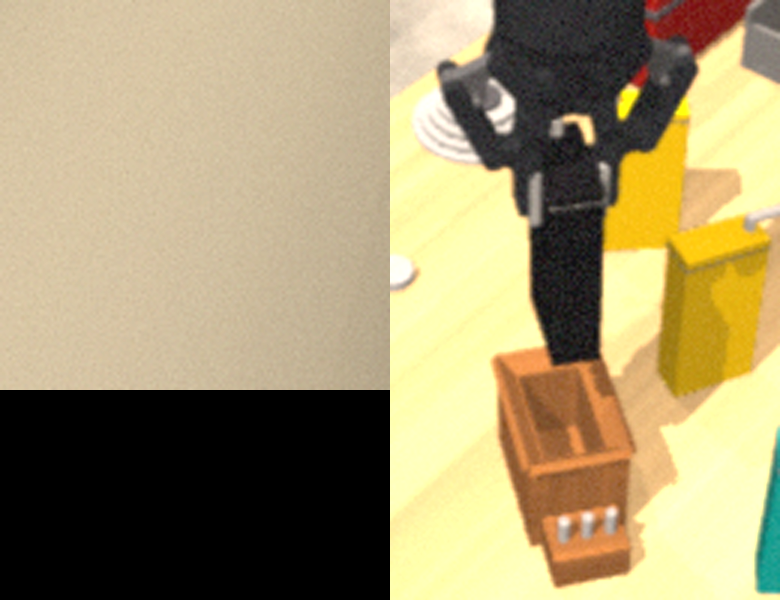

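The box hangs upright above the sleeve, and the wrist blocks the top camera. In the crop's side half the near bottom edge is at (553,362)–(600,360) and the rim corners are at (497,357), (530,472) and (633,448). Next I locate the box relative to the slot.

Run:
```python
from h import *
S=ctrl.get_image('side')
s=lambda x,y:((x-390)/3+250-.33,y/3+110-.33)
u=np.array([np.cos(np.radians(140)),np.sin(np.radians(140)),0])
R=[atz(S,s(*c),82) for c in[(497,357),(530,472),(633,448)]]
print(np.round(R,1),"rim centre",((R[0]+R[2])/2).round(1), "yaw",np.degrees(np.arctan2(*(R[1]-R[0])[[1,0]])),np.linalg.norm(R[1]-R[0]),np.linalg.norm(R[1]-R[2]))
for z,c in[(145.5,((553,362),(600,360))),(275.5,((548,209),(603,204)))]:
    a,b=[atz(S,s(*k),z) for k in c];print(z,a.round(1),b.round(1),np.linalg.norm(a-b).round(1),"centre",((a+b)/2-31*u).round(1))
```

```text
[[ 633.1 -123.    82. ]
 [ 556.4  -62.4   82. ]
 [ 519.4 -116.6   82. ]] rim centre [ 576.3 -119.8   82. ] yaw 141.69708189618342 97.8416827432825 65.65840561603851
145.5 [565.5 -95.1 145.5] [ 545.1 -113.7  145.5] 27.6 centre [ 579.  -124.3  145.5]
275.5 [559.5 -81.7 275.5] [ 539.9 -102.8  275.5] 28.8 centre [ 573.5 -112.2  275.5]
```

Call:
{"fn": "step_arm", "kwargs": {
  "series": [
    [[0,0,-0.1,0,0,0,1],[0,0,-0.18,0,0,0,1],[0,0,-0.18,0,0,0,1],[0,0,-0.18,0,0,0,1],[0,0,-0.18,0,0,0,1],[0,0,-0.18,0,0,0,1],[0,0,-0.18,0,0,0,1],[0,0,-0.18,0,0,0,1],[0,0,-0.18,0,0,0,1],[0,0,-0.18,0,0,0,1],[0,0,-0.18,0,0,0,1],[0,0,-0.18,0,0,0,1]]
  ]
}}

```text
clock: 7.65
eef_pos: [577.4, -120.9, 238.8]
tool_rot: [3.142, 0.0, 0.942]
force: [-0.7, -0.6, -4.0]
width: 29.8
gripper_force: 59.1
```

Call:
{"fn": "step_arm", "kwargs": {
  "series": [
    [[0,0,-0.18,0,0,0,1],[0,0,-0.18,0,0,0,1],[0,0,-0.18,0,0,0,1],[0,0,-0.18,0,0,0,1],[0,0,-0.18,0,0,0,1],[0,0,-0.18,0,0,0,1],[0,0,-0.18,0,0,0,1],[0,0,-0.18,0,0,0,1],[0,0,-0.18,0,0,0,1],[0,0,-0.18,0,0,0,1],[0,0,0,0,0,0,1],[0,0,0,0,0,0,1]]
  ]
}}

```text
clock: 8.85
eef_pos: [577.4, -121.0, 238.7]
tool_rot: [-3.141, -0.0, 2.347]
force: [0.0, -0.1, -2.9]
width: 29.9
gripper_force: 59.3
```

Run:
```python
from h import *
togo([577,-121,170],140)
```

```text
t 8.85 pos [ 577.4 -121.   238.7] rot [-1.7999e+02 -1.0000e-02  1.3445e+02] q7 0.64 F [ 0.  -0.1 -2.9] w 29.9
shift [ 0.0019 -0.0016  0.458 ]
turn [-3.000e-04 -1.000e-04 -1.234e-01]
```

Call:
{"fn": "step_arm", "kwargs": {
  "series": [
    [[0,0,-0.123,0,0,0,1],[0,0,0,0,0,0.1,1],[0,0,0,0,0,0.1,1],[0,0,0,0,0,0.1,1],[0,0,0,0,0,0,1],[0,0,0,0,0,0,1]]
  ]
}}

```text
clock: 9.45
eef_pos: [577.7, -120.6, 194.0]
tool_rot: [-3.141, 0.0, 2.446]
force: [-0.1, -0.5, -3.6]
width: 29.7
gripper_force: 59.1
```

Run:
```python
from h import *
togo([577,-121,105],140)
S=ctrl.get_image('side');save(S,'side4.png')
b=cv2.imread('pics/side4.png')[140:300,240:400]
cv2.imwrite('pics/c4.png',cv2.convertScaleAbs(cv2.resize(b,None,fx=3.7,fy=3.7,interpolation=cv2.INTER_CUBIC),alpha=1.7,beta=15))
```

```text
t 9.45 pos [ 577.7 -120.6  194. ] rot [-179.99    0.    140.14] q7 0.69 F [-0.1 -0.5 -3.6] w 29.7
shift [ 0.0015 -0.005   0.5935]
turn [-0.0002  0.0001  0.003 ]
```

View pics/c4.png

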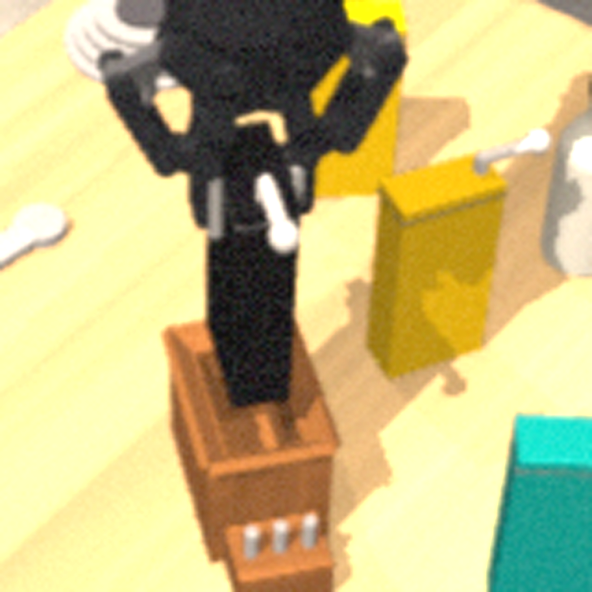

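The arm now points to the bits, with the ball at crop (283,235). The bottom of the box, about (260,402), sits over the slot mouth. I lower it in small steps and watch the force.

Call:
{"fn": "step_arm", "kwargs": {
  "series": [
    [[0,0,0,0.001,-0.005,0.04,1],[0,0,0,0,0,0.04,1],[0,0,0,0,0,0.04,1],[0,0,0,0,0,0.04,1],[0,0,0,0,0,0.04,1],[0,0,0,0,0,0,1]]
  ]
}}

```text
clock: 10.1
eef_pos: [576.1, -121.0, 162.7]
tool_rot: [-3.141, -0.002, 2.447]
force: [0.1, 0.3, -3.6]
width: 29.8
gripper_force: 59.2
```

Call:
{"fn": "step_arm", "kwargs": {
  "series": [
    [[0,0,0,0,0,0.04,1],[0,0,0,0,0,0.04,1],[0,0,0,0,0,0.04,1],[0,0,0,0,0,0,1],[0,0,0,0,0,0,1]]
  ]
}}

```text
clock: 10.6
eef_pos: [576.9, -121.0, 145.6]
tool_rot: [-3.142, -0.0, 2.447]
force: [0.8, 0.3, -3.2]
width: 29.6
gripper_force: 59.2
```

Call:
{"fn": "step_arm", "kwargs": {
  "series": [
    [[0,0,0,0,0,0.04,1],[0,0,0,0,0,0.04,1],[0,0,0,0,0,0.04,1],[0,0,0,0,0,0.04,1],[0,0,0,0,0,0.04,1],[0,0,0,0,0,0,1],[0,0,0,0,0,0,1]]
  ]
}}

```text
clock: 11.3
eef_pos: [576.9, -121.0, 115.6]
tool_rot: [-3.142, -0.0, 2.447]
force: [0.0, 0.6, -3.9]
width: 29.6
gripper_force: 59.2
```

Call:
{"fn": "step_arm", "kwargs": {
  "series": [
    [[0,0,0,0,0,0.02,1],[0,0,0,0,0,0.02,1],[0,0,0,0,0,0.02,1],[0,0,0,0,0,0,1],[0,0,0,0,0,0,1]]
  ]
}}

```text
clock: 11.8
eef_pos: [576.9, -121.1, 106.7]
tool_rot: [-3.142, -0.0, 2.447]
force: [-0.1, -0.1, -3.0]
width: 29.2
gripper_force: 59.2
```

Call:
{"fn": "step_arm", "kwargs": {
  "series": [
    [[0,0,0,0,0,0.01,1],[0,0,0,0,0,0.007,1],[0,0,0,0,0,0,1],[0,0,0,0,0,0,1]]
  ]
}}

```text
clock: 12.2
eef_pos: [577.1, -121.1, 104.6]
tool_rot: [3.141, 0.0, 2.447]
force: [-0.3, 0.3, -0.2]
width: 29.5
gripper_force: 59.2
```

Its weight is on the floor, so I release and retreat upwards.

Call:
{"fn": "step_arm", "kwargs": {
  "series": [
    [[0,0,0,0,0,0,0],[0,0,0,0,0,0,0],[0,0,0,0,0,0,0],[0,0,0,0,0,0,0],[0,0,0,0,0,0,0],[0,0,0,0,0,0,0],[0,0,0,0,0,0,0]]
  ]
}}

```text
clock: 12.9
eef_pos: [576.9, -121.1, 104.3]
tool_rot: [-3.142, 0.0, 2.447]
force: [0.4, 0.0, 0.3]
width: 84.8
gripper_force: 0.0
```

Call:
{"fn": "step_arm", "kwargs": {
  "series": [
    [[0,0,0,0,0,-0.1,0],[0,0,0,0,0,-0.2,0],[0,0,0,0,0,-0.2,0],[0,0,0,0,0,-0.2,0],[0,0,0,0,0,-0.2,0],[0,0,0,0,0,0,0],[0,0,0,0,0,0,0]]
  ]
}}

```text
clock: 13.6
eef_pos: [577.2, -121.1, 240.7]
tool_rot: [3.141, 0.002, 2.447]
force: [-0.7, -0.6, -0.5]
width: 85.3
gripper_force: 0.0
```

Run:
```python
from h import *
togo([577,-121,105],140)
S=ctrl.get_image('side');save(S,'side5.png')
b=cv2.imread('pics/side5.png')[140:310,230:400]
cv2.imwrite('pics/c5.png',cv2.convertScaleAbs(cv2.resize(b,None,fx=3.5,fy=3.5,interpolation=cv2.INTER_CUBIC),alpha=1.7,beta=15))
```

```text
t 13.6 pos [ 577.2 -121.1  240.7] rot [1.7995e+02 1.2000e-01 1.4021e+02] q7 0.73 F [-0.7 -0.6 -0.5] w 85.3
shift [ 0.0035 -0.001   0.9046]
turn [0.001  0.0026 0.0047]
```

View pics/c5.png

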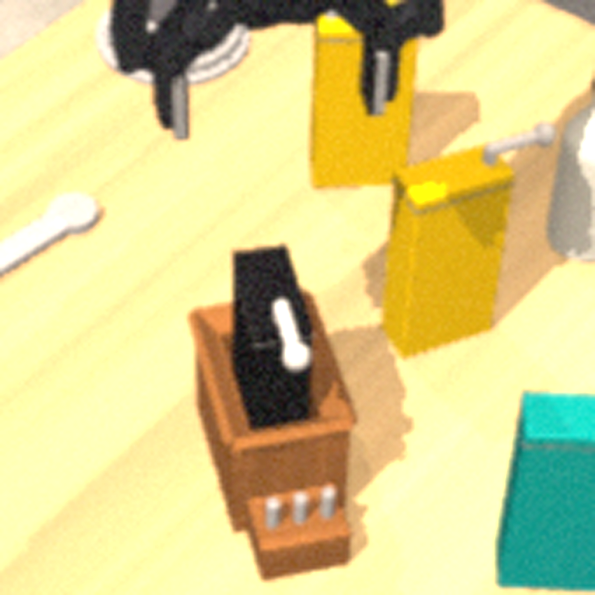

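The box stands fully down in the sleeve with its arm towards the bits (ball at crop (295,355), bits at (300,507)), and the gripper is clear.

```bash
python3 -c "
from cell import ctrl
print(ctrl.finish_job())"
```

```text
the job is handed in; nothing more can be done
None
```

The key's box was drawn out, turned half round and lowered fully home with its arm towards the bits; the plain box was never touched, and the job was handed in at about 13.7 s (no verdict was returned).

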